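# Lock in the three dust-extraction push-locks and throw the main lever

### The arm

A 7-joint arm with a two-finger parallel gripper is mounted at the origin on the work surface. World frame = base frame: x ahead of the robot, y to its left, z up, the work surface at z = 0. Lengths are in m, angles in rad, forces in N, time in s.
With the tool pointing down it reaches from about 0.425 to 0.875 m from the base axis. Payload 4.7 kg.
Tool frame: the origin (TCP) lies midway between the tips of the shut fingers; the grasp point (between the pads) lies 19 mm behind it (ctrl.grip_point_offset is the distance from the TCP to the grasp point, in m); z points along the fingers, y is the line along which they close (so a half turn about z gives the same grasp; the last joint's range is limited). The gripper opens to 87 mm and grips with 3 to 60 N. Pads are 19 mm wide; open, the fingers measure 117 mm over their backs; the gripper's body (75 mm by 190 mm) begins 51 mm behind the grasp point.
Start: joints at [-1.124, 0.321, -0.07, 1.45, 0.023, 1.371, -0.057], TCP at [0.273, 0.59, 0.223] pointing down, gripper open.
Joint ranges: [-2.86, 2.86], [-0.3, 2.09], [-1.38, 1.24], [0.06, 2.45], [-1.56, 4.7], [0.09, 2.05], [-2.69, 2.69]. Speed limits (rad/s): [2.57, 2.57, 3.14, 3.14, 3.14, 3.14, 3.14].

### API

Orientations are given as a rotation vector (axis times angle).
In Python, from bench import ctrl gives the robot as it stands.
- The arm moves only by the tool move_arm, never from a script. Its argument "increments" is text: rows parted by semicolons, each of 7 numbers parted by spaces: the shift along the world's x, y, z in mm, then the turn, a rotation vector about the world's x, y, z in degrees, then the closure in counts, from 0 (fully open) to 255 (shut). A call has exactly 8 rows; each row shifts and turns the commanded pose from where the row before left it; what a row does not reach is not made up. A row lasts 1/12 s, in which the tool goes at most 41.7 mm and 7.16 degrees, less where a joint would pass 70% of its speed; a pose out of reach is approached as far as the arm can. A call with a gripper value outside its range is refused whole. The fingers move at their own pace and stop on an object; "grip_force" is the grip in N (left out, the last holds). Time passes only in rows, so rows that do not move let the fingers close, or fill a call up. It gives the time, the measured TCP pose, the force, the opening and the grip force at its end, in the units of the state.
- ctrl.get_state(): the state, without advancing time (a new reading comes with each control period).
- ctrl.get_image(name): name is "scene" or "top" or "wrist"; returns a dict with "frame" (384x512x3 uint8, red, green, blue), "depth" (384x512 float32, m along the optical axis (not along the pixel's ray), 0 where there is no reading), "fx", "fy", "cx", "cy" (pixels), "position" and "orientation" of the camera in the world. Camera axes: x right, y down, z forward; pixel columns grow to the right and rows downward; lengths in m; the calibration is good to about 2 mm. A picture is of the moment at which its call begins.
- ctrl.close_job(): hands the job in; it is judged then, once.
Trained networks look in a picture, given as the dict that the camera call returned (one of the last four; its "shot" number tells which), for a name from the list of things; names that differ only in an ending like _2 or _b are one class to them, and where a whole thing is asked for, a point or a joint stands for the part that bears it (a point fixed in the world has none). Each returns a list of dicts, best first, with "score" (0 to 1); they miss things now and then, are a little off and sometimes report something else, mostly with a low value. They report only what shows in the picture. A call takes as long as a camera call.
- ctrl.find_in(target, picture): "centre" ([x, y, z] in m, in world coordinates, good to about 4 mm: the middle of the surface that is visible of it).
- ctrl.silhouettes(target, picture): "region" (384x512 bool, what is visible of it).
The state is a dict: "time": time; "joint_positions": joint angles; "qd": joint speeds; "joint_torque": joint torques, N m; "position": TCP position; "tool_rot": TCP orientation; "ft_force": force on the tool from outside, world axes, zero at the start; "torque": the same for the moment, N m; "grip_width": opening from 0.0 (shut) to 1.0 (fully open); "grip_force": force on a finger pad.
Only numpy, scipy, OpenCV 4.12 (cv2) and the standard library are available. Lean on these libraries where they do the work, as an engineer would, in place of code of your own. Each camera call takes 0.05 s, during which the arm holds its last target. There are 200 camera calls.

### The job

Get the dust-extraction console ready: make sure that all three push-lock switches under the black caps are locked in, feeling each one with light pressure since the caps look the same either way, and clicking only where it is needed. When all three are locked in, push the main lever fully over, away from the robot. Do not lean hard on the switches or their box, and do not disturb the things lying around.

Things in the scene. Friction and masses are not known exactly. Their poses are not given: they have to be found in the camera images.
- console: Fixed grey steel control box, 150 (x) x 360 (y) x 80 mm high, level, turned up to 0.3 rad. Origin: centre of its underside; +x to its back (away from the robot), y along the row, z up. On top at x = 0: three alike push-locks (see cap1 to cap3) at y = -115, -45, +25 mm and the main lever's block at y = +130 mm. At the start at least one push-lock is released and at least one locked in, in any order.
- cap1 (a point): Centre of the untouched top of the right-hand cap, console (0, -115, 110) mm: black mushroom cap, 36 mm across, top 30 mm above the box. The point does not follow the cap. Each cap is a dust cover on its own light spring (0.7 N + 0.08 N/mm) over a hidden push-push plunger (works like a pen's); it always springs back to the same height, so the state cannot be seen, only felt.
- cap2 (a point): Middle cap, console (0, -45, 110) mm, as cap1. Feeling any of the three: a RELEASED plunger is met after the cap has moved 2 to 3 mm, and the force jumps to about 6 N; one LOCKED IN is met only after about 8 mm of easy travel (under 1.5 N), and the force jumps to about 8 N. Pressing with up to 4 N never changes the state. More than 25 N strains caps and box.
- cap3 (a point): Left-hand cap, console (0, 25, 110) mm, as cap1; the lever stands 105 mm to its left. Clicking any of the three (released to locked in, or locked in to released): press until the force, growing slowly to 11 N at 15 mm of cap travel and then by 2.5 N/mm, reaches 13 to 18 N (16 to 19 mm), then let the cap come all the way up; not faster than 50 mm/s. A press short of 12 mm changes nothing.
- main (a joint): Main lever, rad: 0 = leaning 0.5 rad toward the robot's side (console -x), 1.0 = fully over, leaning 0.5 rad the other way (console +x). It hinges about the console's y axis, 102 mm above the table, and stays where it is left; 1 to 2 N at its ball moves it; a soft stop ends its travel. It starts between 0 and 0.2.
- main_tip (a point): Centre of the main lever's black ball (26 mm across), 70 mm from its hinge, on a steel rod 10 mm thick; 163 to 172 mm above the table. Its block is 70 x 50 x 25 mm.
- sanding_block: Grey sanding block, 60 x 110 x 35 mm, loose on the table in front of the console. Origin: centre of the underside. Bystander.
- filler_tin: Filler tin, 68 mm across, 85 mm high, loose behind the console. Origin: centre of the underside. Bystander.
- steel_bush: Steel bush, 22 mm across, 24 mm high, standing loose on the console's top near its back edge, between cap3 and the lever. Origin: centre of the underside. Bystander.
- hammer: Hammer, 280 mm long, lying to the right. Origin at its middle, handle to -x. Bystander.
- abrasive_pack: Flat pack, 120 x 75 x 40 mm, to the left. Origin: centre of the underside. Bystander.
- white_bottle: White bottle, 70 mm across, 190 mm high, to the right. Origin: centre of the underside. Bystander.

How it is judged:
By the outcome, as a careful person would: the job done as asked, in the order asked, and still so for the second after the job is handed in, with the robot touching nothing.
It also fails if it takes over 58 s, if anything falls off the work surface, if the arm or the gripper's body presses on something with over 40 N, if the wrist force passes 120 N, or if a joint passes its speed limit or range.

## Working session

There is one attempt and no reset: what is moved stays moved. The work goes in short steps, Python scripts to look and compute and a tool call to move; the robot and the scene stay as the last step left them, time stands still between calls to the robot, and variables do not carry over. Pictures are saved under pics/ and viewed, at most 10 in all, crops included, and the job is handed in when it is done.

Besides the shell and the picture viewer there is one more tool, called after "Emit:" by a JSON object that holds its "name" and its "arguments". move_arm: Moves the arm, as the interface text tells. Its arguments: {"type":"object","properties":{"increments":{"type":"string"},"grip_force":{"type":"number"}},"required":["increments"]}

```bash
mkdir -p pics; cat > h.py <<'E'
import numpy as np, cv2
from scipy.spatial.transform import Rotation as R
from bench import ctrl
def cloud(p):
    d=p["depth"];v,u=np.mgrid[:384,:512]
    c=np.stack([(u-p["cx"])/p["fx"]*d,(v-p["cy"])/p["fy"]*d,d],-1)
    o=np.array(p["orientation"]);M=R.from_rotvec(o).as_matrix() if o.size==3 else o
    w=c@M.T+np.array(p["position"]);w[d==0]=np.nan
    return w
def save(p,n): cv2.imwrite("pics/"+n,p["frame"][:,:,::-1])
E
python3 - <<'E'
from h import *
ps={n:ctrl.get_image(n) for n in("top","scene")}
for n,p in ps.items():
    save(p,n+"0.png"); print(n,np.round(p["position"],3),np.round(p["orientation"],3))
    for t in["console","cap1","main_tip","main","steel_bush","filler_tin","sanding_block","white_bottle","hammer","abrasive_pack"]:
        print(t,[(np.round(r["centre"],3).tolist(),round(r["score"],2)) for r in ctrl.find_in(t,p)][:4])
w=cloud(ps["top"])
# console top plane
m=(abs(w[...,2]-.08)<.006)
ys=w[m][:,:2].astype(np.float32)
mm=m.astype(np.uint8);n,l,s,c=cv2.connectedComponentsWithStats(mm)
for i in range(1,n):
    if s[i,4]>300: print(s[i],cv2.minAreaRect(w[l==i][:,:2].astype(np.float32)))
s=ctrl.get_state();print(s)
E
```

```text
top [ 0.411 -0.054  1.4  ] [-2.14   2.169 -0.128]
console [([0.556, -0.04, 0.08], 0.96), ([0.561, 0.089, 0.177], 0.67)]
cap1 [([0.558, -0.04, 0.083], 0.55)]
main_tip [([0.557, 0.091, 0.177], 0.61)]
main []
steel_bush [([0.63, 0.022, 0.109], 0.59)]
filler_tin [([0.675, -0.069, 0.083], 0.74)]
sanding_block [([0.434, -0.026, 0.038], 0.85), ([0.559, -0.038, 0.078], 0.73)]
white_bottle [([0.67, -0.34, 0.13], 0.91)]
hammer [([0.498, -0.484, 0.026], 0.75)]
abrasive_pack [([0.504, 0.418, 0.04], 0.6)]
scene [ 1.733 -0.433  1.047] [-1.871 -1.362  0.659]
console [([0.608, -0.038, 0.079], 0.77)]
cap1 [([0.607, -0.035, 0.081], 0.58), ([0.573, 0.091, 0.159], 0.41)]
main_tip [([0.573, 0.091, 0.161], 0.4)]
main [([0.575, 0.095, 0.162], 0.59)]
steel_bush [([0.643, 0.018, 0.098], 0.61), ([0.551, -0.474, 0.022], 0.31), ([0.574, 0.096, 0.163], 0.29)]
filler_tin [([0.708, -0.074, 0.066], 0.56)]
sanding_block []
white_bottle [([0.707, -0.353, 0.101], 0.64)]
hammer [([0.553, -0.473, 0.02], 0.71)]
abrasive_pack [([0.532, 0.417, 0.038], 0.69)]
[ 198  161  112   63 3742] ((0.5601258277893066, -0.043008774518966675), (0.3594079613685608, 0.1502114236354828), 77.3006591796875)
{'time': 1.1, 'joint_positions': array([-1.12390785,  0.32096437, -0.0700891 ,  1.45052921,  0.02260226,
        1.37082151, -0.05693851]), 'qd': array([ 0.00091816, -0.00333578, -0.00050996,  0.00137629,  0.00124891,
        0.00028534,  0.00058576]), 'joint_torque': array([-4.16777066e-04, -4.91104782e+01, -4.03680420e-01, -3.12776756e+01,
       -6.37230137e-02,  3.37563932e-02,  2.41402751e-05]), 'position': array([0.2726426 , 0.59005512, 0.22259492]), 'tool_rot': array([6.74559346e-01, 3.06825056e+00, 8.24454945e-05]), 'ft_force': array([ 0.9152572 , -0.4195665 , -0.59899921]), 'torque': array([0.0032128 , 0.01079188, 0.00903999]), 'grip_force': 0.0, 'grip_width': 1.0017924134247909}
```

```bash
python3 - <<'E'
from h import *
p=ctrl.get_image("top"); w=cloud(p)
m=((abs(w[...,2]-.11)<.006)&(w[...,0]>.48)&(w[...,0]<.7)&(abs(w[...,1])<.25)).astype(np.uint8)
n,l,s,c=cv2.connectedComponentsWithStats(m)
for i in range(1,n):
    if s[i,4]>15: print(s[i],w[l==i].mean(0).round(4),np.ptp(w[l==i],axis=0).round(3))
b=((w[...,2]>.16)&(abs(w[...,1])<.2)&(w[...,0]>.45)); print(w[b].mean(0),b.sum(),np.nanmax(w[b][:,2]))
E
```

```text
[209 177  15  17 103] [0.5838 0.0801 0.1089] [0.054 0.048 0.012]
[242 184  10  11  80] [ 0.5655 -0.0183  0.109 ] [0.034 0.03  0.011]
[262 189  11  10  80] [ 0.55   -0.0867  0.1085] [0.031 0.033 0.01 ]
[282 193  11  11  82] [ 0.5349 -0.1556  0.1088] [0.033 0.034 0.01 ]
[0.56143347 0.08912603 0.17367993] 51 0.1798980095976621
```

View pics/top0.png

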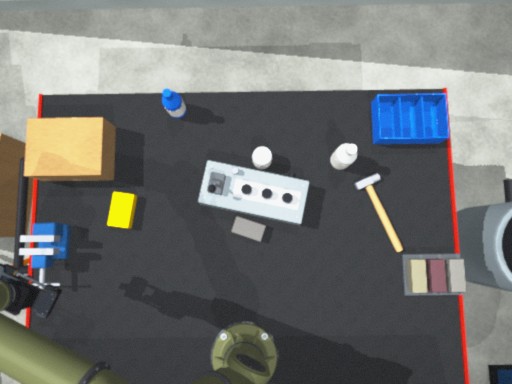

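Emit:
{"name": "move_arm", "arguments": {"increments": "11 -31 0 0 0 -3.25 255; 11 -31 0 0 0 -3.25 255; 11 -31 0 0 0 -3.25 255; 11 -31 0 0 0 -3.25 255; 11 -31 0 0 0 -3.25 255; 11 -31 0 0 0 -3.25 255; 11 -31 0 0 0 -3.25 255; 11 -31 0 0 0 -3.25 255"}}

```text
time: 1.82
position: [0.361, 0.3406, 0.2228]
tool_rot: [1.351, 2.836, 0.001]
ft_force: [0.9, 0.3, 0.5]
grip_width: 0.475
grip_force: 0.0
```

Emit:
{"name": "move_arm", "arguments": {"increments": "17 -30 0 0 0 -4.3 255; 17 -30 0 0 0 -4.3 255; 17 -30 0 0 0 -4.3 255; 17 -30 0 0 0 -4.3 255; 17 -30 0 0 0 -4.3 255; 17 -30 0 0 0 -4.3 255; 17 -30 0 0 0 -4.3 255; 17 -30 0 0 0 -4.3 255"}}

```text
time: 2.48
position: [0.4973, 0.1005, 0.223]
tool_rot: [2.13, 2.308, 0.002]
ft_force: [1.0, 0.4, -0.4]
grip_width: 0.008
grip_force: 0.0
```

Emit:
{"name": "move_arm", "arguments": {"increments": "17 -30 0 0 0 -4.3 255; 17 -30 0 0 0 -4.3 255; 17 -30 0 0 0 -4.3 255; 17.5 -30.5 0 0 0 -4.4 255; 0 0 -30 0 0 0 255; 0 0 -30 0 0 0 255; 0 0 -20 0 0 0 255; 0 0 -10 0 0 0 255"}}

```text
time: 3.15
position: [0.5633, -0.0186, 0.1296]
tool_rot: [-2.449, -1.964, 0.006]
ft_force: [-0.4, 0.6, -0.7]
grip_width: 0.008
grip_force: 0.0
```

Emit:
{"name": "move_arm", "arguments": {"increments": "1 0 -6 0 0 0 255; 1 0 -6 0 0 0 255; 0 0 -4 0 0 0 255; 0 0 -2 0 0 0 255; 0 0 -2 0 0 0 255; 0 0 -1 0 0 0 255; 0 0 0 0 0 0 255; 0 0 0 0 0 0 255"}}

```text
time: 3.82
position: [0.5674, -0.0184, 0.112]
tool_rot: [2.45, 1.966, 0.001]
ft_force: [0.9, -0.1, 0.2]
grip_width: 0.006
grip_force: 0.0
```

Emit:
{"name": "move_arm", "arguments": {"increments": "0 0 -1 0 0 0 255; 0 0 -1 0 0 0 255; 0 0 -1 0 0 0 255; 0 0 -1 0 0 0 255; 0 0 0 0 0 0 255; 0 0 0 0 0 0 255; 0 0 0 0 0 0 255; 0 0 0 0 0 0 255"}}

```text
time: 4.48
position: [0.5674, -0.0184, 0.1079]
tool_rot: [2.45, 1.966, 0.001]
ft_force: [-0.7, 0.1, 4.6]
grip_width: 0.003
grip_force: 2.0
```

Emit:
{"name": "move_arm", "arguments": {"increments": "0 0 -1 0 0 0 255; 0 0 -1 0 0 0 255; 0 0 0 0 0 0 255; 0 0 0 0 0 0 255; 0 0 0 0 0 0 255; 0 0 0 0 0 0 255; 0 0 0 0 0 0 255; 0 0 0 0 0 0 255"}}

```text
time: 5.15
position: [0.5675, -0.0184, 0.1062]
tool_rot: [2.45, 1.966, 0.001]
ft_force: [-1.0, 0.2, 5.9]
grip_width: 0.005
grip_force: 3.2
```

Emit:
{"name": "move_arm", "arguments": {"increments": "0 0 -2 0 0 0 255; 0 0 -2 0 0 0 255; 0 0 -2 0 0 0 255; 0 0 -2 0 0 0 255; 0 0 -2 0 0 0 255; 0 0 -1 0 0 0 255; 0 0 0 0 0 0 255; 0 0 0 0 0 0 255"}}

```text
time: 5.82
position: [0.5675, -0.0184, 0.0958]
tool_rot: [2.45, 1.966, 0.001]
ft_force: [-1.9, -0.5, 9.6]
grip_width: 0.01
grip_force: 5.1
```

Emit:
{"name": "move_arm", "arguments": {"increments": "0 0 -1 0 0 0 255; 0 0 -1 0 0 0 255; 0 0 -0.7 0 0 0 255; 0 0 0 0 0 0 255; 0 0 0 0 0 0 255; 0 0 0 0 0 0 255; 0 0 0 0 0 0 255; 0 0 0 0 0 0 255"}}

```text
time: 6.48
position: [0.5676, -0.0185, 0.0938]
tool_rot: [-2.45, -1.966, -0.002]
ft_force: [-4.3, -0.5, 13.6]
grip_width: 0.006
grip_force: 7.0
```

Emit:
{"name": "move_arm", "arguments": {"increments": "0 0 -0.7 0 0 0 255; 0 0 -0.3 0 0 0 255; 0 0 0 0 0 0 255; 0 0 0 0 0 0 255; 0 0 0 0 0 0 255; 0 0 0 0 0 0 255; 0 0 0 0 0 0 255; 0 0 0 0 0 0 255"}}

```text
time: 7.15
position: [0.5676, -0.0184, 0.093]
tool_rot: [-2.45, -1.966, -0.002]
ft_force: [-3.6, -0.1, 16.4]
grip_width: 0.006
grip_force: 7.8
```

Emit:
{"name": "move_arm", "arguments": {"increments": "0 0 3 0 0 0 255; 0 0 3 0 0 0 255; 0 0 3 0 0 0 255; 0 0 3.2 0 0 0 255; 0 0 3.2 0 0 0 255; 0 0 3.2 0 0 0 255; 0 0 3.2 0 0 0 255; 0 0 3 0 0 0 255"}}

```text
time: 7.82
position: [0.5666, -0.0185, 0.1154]
tool_rot: [-2.45, -1.966, 0.002]
ft_force: [-0.3, 0.5, -0.6]
grip_width: 0.003
grip_force: 0.0
```

Emit:
{"name": "move_arm", "arguments": {"increments": "-1 0 -3 0 0 0 255; -1 0 -3 0 0 0 255; 0 0 -2 0 0 0 255; 0 0 -2 0 0 0 255; 0 0 -1 0 0 0 255; 0 0 0 0 0 0 255; 0 0 0 0 0 0 255; 0 0 0 0 0 0 255"}}

```text
time: 8.48
position: [0.5649, -0.0184, 0.1046]
tool_rot: [-2.45, -1.966, 0.001]
ft_force: [-0.7, 0.3, 0.8]
grip_width: 0.006
grip_force: 0.6
```

Emit:
{"name": "move_arm", "arguments": {"increments": "0 0 4 0 0 0 255; 0 0 8 0 0 0 255; 0 0 8 0 0 0 255; -5 -23 0 0 0 0 255; -5 -23 0 0 0 0 255; -5 -22.4 0 0 0 0 255; 0 0 -5 0 0 0 255; 0 0 -5 0 0 0 255"}}

```text
time: 9.15
position: [0.5506, -0.0886, 0.1158]
tool_rot: [2.452, 1.961, 0.003]
ft_force: [0.1, 0.6, -0.5]
grip_width: 0.004
grip_force: 0.0
```

Emit:
{"name": "move_arm", "arguments": {"increments": "0 0 -3 0 0 0 255; 0 0 -2 0 0 0 255; 0 0 -1 0 0 0 255; 0 0 -1 0 0 0 255; 0 0 -1 0 0 0 255; 0 0 0 0 0 0 255; 0 0 0 0 0 0 255; 0 0 0 0 0 0 255"}}

```text
time: 9.82
position: [0.5504, -0.0866, 0.1069]
tool_rot: [2.45, 1.967, 0.001]
ft_force: [-0.4, 0.5, -0.0]
grip_width: 0.007
grip_force: 0.5
```

Emit:
{"name": "move_arm", "arguments": {"increments": "0 0 -1 0 0 0 255; 0 0 -1 0 0 0 255; 0 0 0 0 0 0 255; 0 0 0 0 0 0 255; 0 0 0 0 0 0 255; 0 0 0 0 0 0 255; 0 0 0 0 0 0 255; 0 0 0 0 0 0 255"}}

```text
time: 10.48
position: [0.5502, -0.0869, 0.1048]
tool_rot: [2.45, 1.966, 0.0]
ft_force: [0.6, 0.9, 1.2]
grip_width: 0.004
grip_force: 0.6
```

Emit:
{"name": "move_arm", "arguments": {"increments": "0 0 4 0 0 0 255; 0 0 8 0 0 0 255; 0 0 8 0 0 0 255; -5 -23 0 0 0 0 255; -5 -23 0 0 0 0 255; -5 -22.6 0 0 0 0 255; 0 0 -5 0 0 0 255; 0 0 -5 0 0 0 255"}}

```text
time: 11.15
position: [0.5351, -0.1574, 0.1156]
tool_rot: [2.453, 1.961, 0.001]
ft_force: [-0.2, -0.2, -1.3]
grip_width: 0.008
grip_force: 0.0
```

Emit:
{"name": "move_arm", "arguments": {"increments": "0 0 -3 0 0 0 255; 0 0 -2 0 0 0 255; 0 0 -1 0 0 0 255; 0 0 -1 0 0 0 255; 0 0 -1 0 0 0 255; 0 0 0 0 0 0 255; 0 0 0 0 0 0 255; 0 0 0 0 0 0 255"}}

```text
time: 11.82
position: [0.5352, -0.1542, 0.1074]
tool_rot: [-2.448, -1.967, -0.001]
ft_force: [-2.5, 2.1, 6.0]
grip_width: 0.007
grip_force: 2.9
```

Emit:
{"name": "move_arm", "arguments": {"increments": "0 0 -1 0 0 0 255; 0 0 -2 0 0 0 255; 0 0 -2 0 0 0 255; 0 0 -2 0 0 0 255; 0 0 -2 0 0 0 255; 0 0 -2 0 0 0 255; 0 0 -1 0 0 0 255; 0 0 0 0 0 0 255"}}

```text
time: 12.48
position: [0.5352, -0.1543, 0.0958]
tool_rot: [-2.448, -1.967, -0.001]
ft_force: [-4.3, 2.6, 10.9]
grip_width: 0.004
grip_force: 5.1
```

Emit:
{"name": "move_arm", "arguments": {"increments": "0 0 -1 0 0 0 255; 0 0 -1 0 0 0 255; 0 0 -0.7 0 0 0 255; 0 0 0 0 0 0 255; 0 0 0 0 0 0 255; 0 0 0 0 0 0 255; 0 0 0 0 0 0 255; 0 0 0 0 0 0 255"}}

```text
time: 13.15
position: [0.5353, -0.1542, 0.0939]
tool_rot: [-2.448, -1.967, -0.002]
ft_force: [-4.6, 2.1, 14.2]
grip_width: 0.006
grip_force: 6.9
```

Emit:
{"name": "move_arm", "arguments": {"increments": "0 0 -0.6 0 0 0 255; 0 0 -0.3 0 0 0 255; 0 0 0 0 0 0 255; 0 0 0 0 0 0 255; 0 0 0 0 0 0 255; 0 0 0 0 0 0 255; 0 0 0 0 0 0 255; 0 0 0 0 0 0 255"}}

```text
time: 13.82
position: [0.5353, -0.1543, 0.0932]
tool_rot: [-2.448, -1.967, -0.002]
ft_force: [-6.6, 3.0, 15.5]
grip_width: 0.006
grip_force: 7.6
```

Emit:
{"name": "move_arm", "arguments": {"increments": "0 0 3 0 0 0 255; 0 0 3 0 0 0 255; 0 0 3 0 0 0 255; 0 0 3.2 0 0 0 255; 0 0 3.2 0 0 0 255; 0 0 3.2 0 0 0 255; 0 0 3.2 0 0 0 255; 0 0 3 0 0 0 255"}}

```text
time: 14.48
position: [0.5351, -0.1556, 0.116]
tool_rot: [2.45, 1.966, -0.0]
ft_force: [-0.1, -0.3, -0.5]
grip_width: 0.002
grip_force: 0.0
```

Emit:
{"name": "move_arm", "arguments": {"increments": "0 -1 -3 0 0 0 255; 0 0 -3 0 0 0 255; 0 0 -2 0 0 0 255; 0 0 -2 0 0 0 255; 0 0 -1 0 0 0 255; 0 0 0 0 0 0 255; 0 0 0 0 0 0 255; 0 0 0 0 0 0 255"}}

```text
time: 15.15
position: [0.535, -0.1566, 0.1049]
tool_rot: [2.45, 1.966, -0.001]
ft_force: [0.0, -1.1, 1.3]
grip_width: 0.006
grip_force: 0.6
```

Emit:
{"name": "move_arm", "arguments": {"increments": "0 0 3 0 0 0 255; 0 0 15 0 0 0 255; 0 0 16 0 0 0 255; 0 0 16 0 0 0 255; -3 32 0 0 0 0 255; -3 32 0 0 0 0 255; -3 32 0 0 0 0 255; -3 32 0 0 0 0 255"}}

```text
time: 15.82
position: [0.5227, -0.0269, 0.1552]
tool_rot: [-2.45, -1.966, -0.001]
ft_force: [0.8, 0.7, 0.2]
grip_width: 0.006
grip_force: 0.0
```

Emit:
{"name": "move_arm", "arguments": {"increments": "-3 32 0 0 0 0 255; -3 32 0 0 0 0 255; -3 32 0 0 0 0 255; -3.5 34 0 0 0 0 255; 0 0 0 0 0 0 255; 0 0 0 0 0 0 255; 0 0 0 0 0 0 255; 0 0 0 0 0 0 255"}}

```text
time: 16.48
position: [0.5108, 0.1002, 0.1549]
tool_rot: [2.452, 1.964, -0.0]
ft_force: [0.5, -1.1, -0.1]
grip_width: 0.006
grip_force: 0.0
```

Emit:
{"name": "move_arm", "arguments": {"increments": "9 -2 0 0 0 0 255; 9 -2 0 0 0 0 255; 9 -2 0 0 0 0 255; 9 -2 0 0 0 0 255; 9 -2 0 0 0 0 255; 9 -2 0 0 0 0 255; 9 -2 0 0 0 0 255; 9 -2 0 0 0 0 255"}}

```text
time: 17.15
position: [0.5837, 0.0853, 0.1547]
tool_rot: [2.45, 1.966, -0.0]
ft_force: [-1.2, -0.3, 0.2]
grip_width: 0.003
grip_force: 0.5
```

Emit:
{"name": "move_arm", "arguments": {"increments": "3 -0.7 0 0 0 0 255; 3 -0.7 0 0 0 0 255; 2 -0.5 0 0 0 0 255; 1 -0.2 0 0 0 0 255; 0 0 0 0 0 0 255; 0 0 0 0 0 0 255; 0 0 0 0 0 0 255; 0 0 0 0 0 0 255"}}

```text
time: 17.82
position: [0.5916, 0.0835, 0.1551]
tool_rot: [2.45, 1.967, 0.001]
ft_force: [-0.1, -0.8, 0.1]
grip_width: 0.001
grip_force: 0.2
```

Emit:
{"name": "move_arm", "arguments": {"increments": "1 -0.2 0 0 0 0 255; 1 -0.2 0 0 0 0 255; 1 -0.2 0 0 0 0 255; 0 0 0 0 0 0 255; 0 0 0 0 0 0 255; 0 0 0 0 0 0 255; 0 0 0 0 0 0 255; 0 0 0 0 0 0 255"}}

```text
time: 18.48
position: [0.5947, 0.0829, 0.1549]
tool_rot: [2.45, 1.966, 0.0]
ft_force: [-0.7, 0.1, -1.1]
grip_width: 0.004
grip_force: 0.3
```

Emit:
{"name": "move_arm", "arguments": {"increments": "1 -0.2 0 0 0 0 255; 1 -0.2 0 0 0 0 255; 0 0 0 0 0 0 255; 0 0 0 0 0 0 255; 0 0 0 0 0 0 255; 0 0 0 0 0 0 255; 0 0 0 0 0 0 255; 0 0 0 0 0 0 255"}}

```text
time: 19.15
position: [0.5967, 0.0825, 0.155]
tool_rot: [2.45, 1.966, 0.0]
ft_force: [-0.3, 0.8, 0.3]
grip_width: 0.004
grip_force: 0.3
```

Emit:
{"name": "move_arm", "arguments": {"increments": "1 -0.2 0 0 0 0 255; 1 -0.2 0 0 0 0 255; 1 -0.2 0 0 0 0 255; 0 0 0 0 0 0 255; 0 0 0 0 0 0 255; 0 0 0 0 0 0 255; 0 0 0 0 0 0 255; 0 0 0 0 0 0 255"}}

```text
time: 19.82
position: [0.5998, 0.0819, 0.155]
tool_rot: [2.45, 1.966, 0.0]
ft_force: [-1.5, 0.3, -1.0]
grip_width: 0.007
grip_force: 0.3
```

```bash
python3 - <<'E'
from h import *
p=ctrl.get_image("scene"); save(p,"s1.png"); w=cloud(p)
print([(np.round(r["centre"],3),r["score"]) for r in ctrl.find_in("main_tip",p)])
f=p["frame"][100:260,180:400]; cv2.imwrite("pics/s1c.png",cv2.resize(f[:,:,::-1],None,fx=3.5,fy=3.5))
E
```

```text
[(array([0.628, 0.08 , 0.164]), 0.62)]
```

View pics/s1c.png

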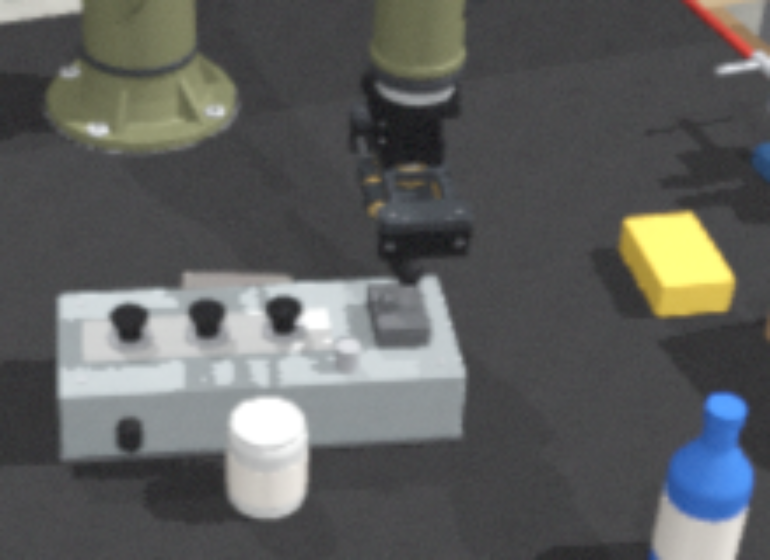

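Emit:
{"name": "move_arm", "arguments": {"increments": "1 -0.2 0 0 0 0 255; 1 -0.2 0 0 0 0 255; 1 -0.2 0 0 0 0 255; 0 0 0 0 0 0 255; 0 0 0 0 0 0 255; 0 0 0 0 0 0 255; 0 0 0 0 0 0 255; 0 0 0 0 0 0 255"}}

```text
time: 20.58
position: [0.6014, 0.0816, 0.1546]
tool_rot: [-2.448, -1.966, 0.004]
ft_force: [-5.1, 0.1, 1.7]
grip_width: 0.006
grip_force: 2.5
```

Emit:
{"name": "move_arm", "arguments": {"increments": "1 -0.2 0 0 0 0 255; 1 -0.2 0 0 0 0 255; 0 0 0 0 0 0 255; 0 0 0 0 0 0 255; 0 0 0 0 0 0 255; 0 0 0 0 0 0 255; 0 0 0 0 0 0 255; 0 0 0 0 0 0 255"}}

```text
time: 21.25
position: [0.6016, 0.0815, 0.1546]
tool_rot: [-2.445, -1.964, 0.008]
ft_force: [-10.3, 0.6, 5.0]
grip_width: 0.003
grip_force: 5.0
```

Emit:
{"name": "move_arm", "arguments": {"increments": "-4 1 0 0 0 0 255; -9 2 0 0 0 0 255; -18 4 0 0 0 0 255; -18 4 0 0 0 0 255; -18 4 0 0 0 0 255; -18 4 5 0 0 0 255; 0 0 20 0 0 0 255; 0 0 30 0 0 0 255"}}

```text
time: 21.92
position: [0.517, 0.0999, 0.2082]
tool_rot: [-2.448, -1.967, 0.006]
ft_force: [0.9, -0.2, -0.1]
grip_width: 0.002
grip_force: 0.0
```

Emit:
{"name": "move_arm", "arguments": {"increments": "-8 25 10 0 0 0 255; -8 25 10 0 0 0 255; -8 25 0 0 0 0 255; -8 25 0 0 0 0 255; 0 25 0 0 0 0 255; 0 25 0 0 0 0 255; 0 0 0 0 0 0 255; 0 0 0 0 0 0 255"}}

```text
time: 22.58
position: [0.4874, 0.2515, 0.2299]
tool_rot: [2.446, 1.97, 0.002]
ft_force: [0.2, 0.1, 0.4]
grip_width: 0.009
grip_force: 0.0
```

```bash
python3 - <<'E'
from h import *
p=ctrl.get_image("scene"); print([(np.round(r["centre"],3),r["score"]) for r in ctrl.find_in("main_tip",p)])
q=ctrl.get_image("top"); w=cloud(q)
b=((w[...,2]>.158)&(w[...,2]<.19)&(abs(w[...,1]-.08)<.03)&(w[...,0]>.53)&(w[...,0]<.66)); print(w[b].mean(0),b.sum())
for t in["steel_bush","filler_tin","sanding_block"]: print(t,[(np.round(r["centre"],3).tolist(),round(r["score"],2)) for r in ctrl.find_in(t,q)][:1])
f=p["frame"][100:260,180:400]; cv2.imwrite("pics/s2c.png",cv2.resize(f[:,:,::-1],None,fx=3.5,fy=3.5))
E
```

```text
[(array([0.627, 0.081, 0.165]), 0.48)]
[0.61957825 0.07511482 0.17051003] 50
steel_bush []
filler_tin [([0.673, -0.07, 0.084], 0.59)]
sanding_block [([0.435, -0.023, 0.038], 0.96)]
```

View pics/s2c.png

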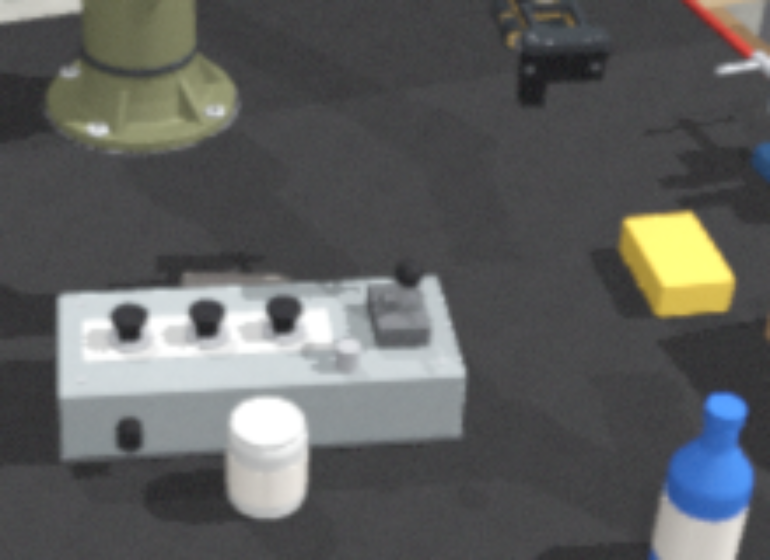

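The lever ball, at crop pixel (407,272), measures (0.620, 0.075), which matches fully over. The bush (347,353) and the tin (267,455) haven't moved.

```bash
python3 -c "
from bench import ctrl
print(ctrl.close_job())"
```

```text
the job is handed in; nothing more can be done
None
```

The job is handed in at about 23 s: caps 1 and 3 felt released, so I clicked them and felt them again as locked in, cap 2 was already locked in and left alone, then the lever was pushed to its stop with about 10 N; the bush, tin and sanding block had not moved (the hammer, pack and bottle were not re-checked).

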